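# Twist-lock the insert ring of a router table

## Task

The red insert ring of the router table has been laid in its opening with the yellow wrench in its two holes, but its tabs are still sitting up on the plate. Pressing only lightly, turn it clockwise (seen from above) until the tabs drop into their slots, then keep turning clockwise until it stops, so that the ring is locked down flush. Then take the wrench out, put it in the blue tray and leave everything else where it is.

Things in the scene. Friction and masses are not known exactly. Their poses are not given: they have to be found in the camera images.
- opening (a point): Centre of the 98 mm round opening, level with the plate's top (200 mm above bench); axes of the table. One wide and two narrow slots in its rim take the ring's tabs, 2.5 mm to spare on each side. The ring drops in at ring yaw = table yaw + 0.45 rad (green line on plate, at the wide slot); turned 0.45 rad clockwise from there (black line) its yaw equals the table's: locked, stop 0.03 rad further
- router_table: Fixed benchtop router table, 270 mm (x) by 370 mm (y), grey top with an aluminium plate, 200 mm high. Origin on the bench under the opening's centre. Its -x side is the operator's (safety switch). Along the +x edge stands a fence 42 mm high (knobs 54 mm), near face 101 mm from the opening's centre
- ring_top (a point): Centre of the top face of the loose red insert ring; axes of the ring. At the start the tabs rest on the plate, this point is 11.5 mm above the plate, the ring is centred by its lower 5 mm in the opening (1 mm play) and is turned 0.4 to 0.9 rad anticlockwise from where it drops in. It drops by its weight or a light push. Home, this point is level with the plate's top
- insert_ring: The red ring as a whole: 96 mm in diameter, 16.5 mm thick, 40 mm hole in the middle, about 0.22 kg. Origin: centre of its underside. Three tabs, 9 mm long, 5 mm thick, 5 mm above the underside; the wide one (white dot) points along the ring's -x. Two holes for the wrench's pins, 34.5 mm from the centre along y
- wrench_grip (a point): Centre of the grip fin of the loose yellow ring wrench; axes of the wrench. Fin 80 mm long (y), 18 mm wide (x); its top is 14 mm above this point. Below the fin a bar 150 mm long (y), 18 mm wide, its underside 24 mm below this point. At the start this point is 27 mm above the ring's top and the wrench has the ring's yaw
- ring_wrench: The yellow wrench as a whole, 0.14 kg. Origin: on its axis, 27 mm below the fin's centre, where its bosses rest on the ring. Two steel pins, 10 mm thick, reach 14 mm below the origin, 34.5 mm either side along y, in the ring's two holes with about 1 mm of play: turning the wrench turns the ring, and it lifts straight out
- tray: Fixed blue open tray on the bench, 200 mm (x) by 250 mm (y), 50 mm high, walls and floor 4 mm thick. Origin: centre of its underside. The wrench goes in it, any way up
- collet_spanner: Steel spanner for the collet, 150 mm long (x), 7 mm thick, lying on the router table, on the +y side of the plate; leave it alone. Origin: underside, at the middle of its length
- glue_bottle: White glue bottle with a red cap, 70 mm in diameter, 170 mm tall, standing on the bench; leave it alone. Origin: centre of its underside
- tape_roll: Green roll of tape, 110 mm in diameter, 25 mm high, lying on the bench; leave it alone. Origin: centre of its underside
- oak_offcut: Oak board offcut, 90 by 200 by 22 mm, lying on the bench; leave it alone. Origin: centre of its underside
Things that resemble listed ones, but are neither listed nor needed, are in the scene too. What is meant by the ring_wrench is not green or pink, and is the smaller of those in its own colour.

How it is judged (in metres and radians):
On the way, in this order (a step that is already met when the one before it is completed fails the run):
1. the ring's tabs have dropped into their slots (top within 2.5 mm of flush) (z of ring_top in the frame of opening below 0.0025 m and horizontal distance between ring_top and opening below 0.004 m), for 0.05 s.
2. the ring is turned clockwise to the locked position (within 0.15 rad) and still down (angle between the x axis of ring_top and the x axis of opening, either way round below 0.15 rad and z of ring_top in the frame of opening below 0.0025 m), for 0.1 s.
At the end, for the whole second after the job is handed in: The ring is level, centred, flush with the plate (top within 2.5 mm) and within 0.15 rad of its locked position; the wrench is at rest in the tray, its grip centre inside the walls and under 60 mm above the bench; the other things are within 30 mm of where they were (all of step 2 and horizontal distance between ring_top and opening below 0.004 m and angle between ring_top's own z axis and vertical below 0.03 rad and x of wrench_grip in the frame of tray between -0.092 and 0.092 m and y of wrench_grip in the frame of tray between -0.117 and 0.117 m and height (world z) of wrench_grip below 0.06 m and linear speed of each of ring_wrench, insert_ring below 0.02 m/s); the robot touches nothing.
It fails at once if the ring is forced: more than 60 N between ring and router table (contact force between insert_ring and router_table above 60 N).
It fails at once if the collet spanner is moved by more than 30 mm (distance of collet_spanner from where it was at the start of the episode above 0.03 m).
It fails at once if the glue bottle is moved or knocked over (distance of glue_bottle from where it was at the start of the episode above 0.03 m or angle between glue_bottle's own z axis and vertical above 0.5 rad).
It fails at once if the tape roll is moved by more than 30 mm (distance of tape_roll from where it was at the start of the episode above 0.03 m).
It fails at once if the oak offcut is moved by more than 30 mm (distance of oak_offcut from where it was at the start of the episode above 0.03 m).
It also fails if it takes over 64 s, if anything falls off the work surface, if the arm or the gripper's body presses on something with over 40 N, if the wrist force passes 120 N, or if a joint passes its speed limit or range.

## Robot

A 6-joint arm with a two-finger parallel gripper is mounted at the origin on the work surface. World frame = base frame: x ahead of the robot, y to its left, z up, the work surface at z = 0. Lengths are in mm, angles in rad, forces in N, time in s.
With the tool pointing down it reaches from about 375 to 900 mm from the base axis. Payload 3.1 kg.
Tool frame: the origin (TCP) lies on the centre line of the jaws, within the pads' length; the fingertips stand ahead of it and the grasp point (between the pads) lies 3 mm ahead of it (robot.tips_ahead is the z of the fingertips in the tool frame, in mm); z points along the fingers, y is the line along which they close (so a half turn about z gives the same grasp; the last joint's range is limited). The gripper opens to 87 mm and grips with 3 to 60 N. Pads are 19 mm wide; open, the fingers measure 117 mm over their backs; the gripper's body (75 mm by 190 mm) begins 51 mm behind the grasp point.
Start: joints at [-1.482, 0.527, 1.433, -0, 1.181, -0.178], TCP at [165.406, -602.692, 244.548] pointing down, gripper open.
Joint ranges: [-3.08, 3.08], [-0.75, 2.2], [0.22, 2.44], [-1.43, 4.57], [0, 2.65], [-2.85, 2.85]. Speed limits (rad/s): [2.79, 2.79, 3.14, 3.14, 3.14, 3.14].

## Interface

Orientations are given as a rotation vector (axis times angle).
In Python, from station import robot, fingers, inverse_kinematics, optics gives the robot as it stands. The module is installed in compiled form; this text tells all that it offers. Calls block until the motion is done:
- robot.movep(position, orientation): joint-space move of the TCP to a pose.
- robot.move_l(position, attitude=None, rate=150, contact_N=None): straight line of the TCP; attitude=None keeps the orientation; rate is the mean speed in mm/s. With contact_N (N) it stops when the force on the tool has changed by that much, and returns True; else False.
- robot.move_j(angles): joint-space move.
- fingers.gripper_to(opening, squeeze=None): finger opening in mm; squeeze is the grip in N (None keeps the last); returns when the fingers have stopped.
- robot.dwell(seconds).
- inverse_kinematics(position, orientation): joint angles nearest the present ones, or None.
- robot.read_state(): the state.
- optics.get_image(name): name is "side" or "top"; returns the picture (384x512x3 uint8, red, green, blue); there is no depth.
- optics.get_calibration(name): a dict with "fx", "fy", "cx", "cy" (pixels), "rvec" (rotation vector, rad) and "tvec" (3), from world to camera coordinates, as OpenCV has them. Camera axes: x right, y down, z forward; pixel columns grow to the right and rows downward; lengths in mm; the calibration is good to about 2 mm. A picture is of the moment at which its call begins. get_calibration takes no time and is no camera call.
A pose or a line that the arm cannot do raises robot.IKError and nothing moves.
- robot.finish_job(): hands the job in, once; it reports no verdict.
The state is a dict: "time": time; "qpos": joint angles; "joint_vel": joint speeds; "joint_torque": joint torques, N m; "eef_pos": TCP position; "ee_rot": TCP orientation; "contact_force": force on the tool from outside, world axes, zero at the start; "wrist_torque": the same for the moment, N m; "finger_gap": finger opening in mm.
Only numpy, scipy, OpenCV 4.12 (cv2) and the standard library are available. Lean on these libraries where they do the work, as an engineer would, in place of code of your own. Each camera call takes 0.05 s, during which the arm holds its last target. There are 200 camera calls.

## Working session

There is one attempt and no reset: what is moved stays moved. The work goes in short steps, each a Python script; the robot and the scene stay as the last script left them, time stands still between calls to the robot, and variables do not carry over. Pictures are saved under pics/ and viewed, on a budget of 10 in all, crops included, one or two more only if the job needs it, and the job is handed in when it is done.

```bash
mkdir -p pics; cat > h.py <<'E'
import numpy as np, cv2
from station import robot, fingers, inverse_kinematics, optics
from scipy.spatial.transform import Rotation as R
def cal(n):
    c=optics.get_calibration(n); K=np.array([[c['fx'],0,c['cx']],[0,c['fy'],c['cy']],[0,0,1.]])
    return K,np.array(c['rvec'],float).ravel(),np.array(c['tvec'],float).ravel()
def proj(n,P):
    K,r,t=cal(n); return cv2.projectPoints(np.array(P,float).reshape(-1,1,3),r,t,K,None)[0].reshape(-1,2)
def unproj(n,uv,z):
    K,r,t=cal(n); M=cv2.Rodrigues(r)[0]; C=-M.T@t; out=[]
    for u,v in np.atleast_2d(uv):
        d=M.T@np.linalg.solve(K,[u,v,1.]); out.append(C+d*(z-C[2])/d[2])
    return np.array(out)
def snap(n,f,crop=None,s=1):
    im=optics.get_image(n)
    if crop: x0,y0,x1,y1=crop; im=im[y0:y1,x0:x1]
    im=cv2.resize(im,None,fx=s,fy=s,interpolation=cv2.INTER_CUBIC)
    cv2.imwrite('pics/'+f,im[...,::-1])
def down(yaw): # tool pointing down; tool y axis (closing) along yaw+90deg world
    return (R.from_euler('z',yaw)*R.from_euler('x',np.pi)).as_rotvec()
E
python3 - <<'E'
from h import *
snap('top','t0.png',s=1.5); snap('side','s0.png',s=1.5)
for n in('top','side'):
    K,r,t=cal(n); print(n,K[0,0],-cv2.Rodrigues(r)[0].T@t)
s=robot.read_state(); print(s['ee_rot'],s['time'],robot.tips_ahead,s['finger_gap'])
E
```

```text
top 481.10881264228783 [ 225.59369652 -106.7183751  1609.39017607]
side 473.04140366346485 [  407.02082029 -1256.57250792  1118.74493662]
[-3.11156660e+00 -4.19065059e-01 -1.73085494e-04] 0.1 22.0 87.04829459251047
```

View pics/t0.png

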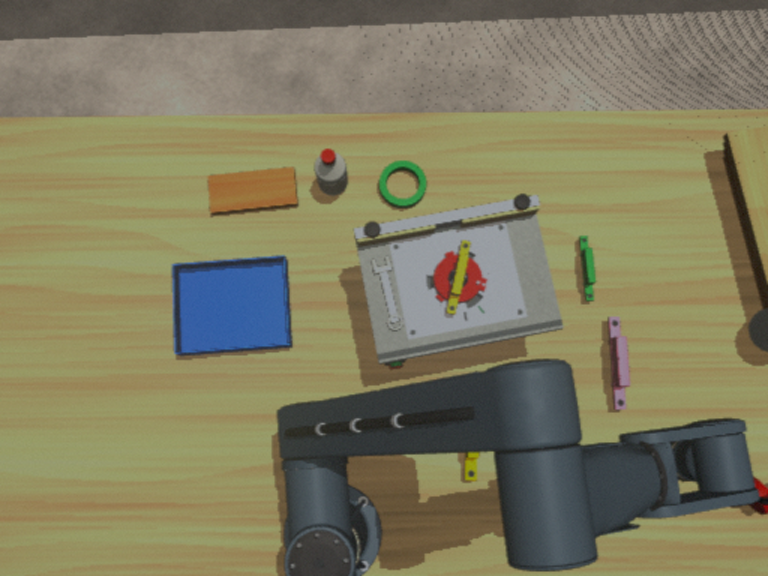

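View pics/s0.png

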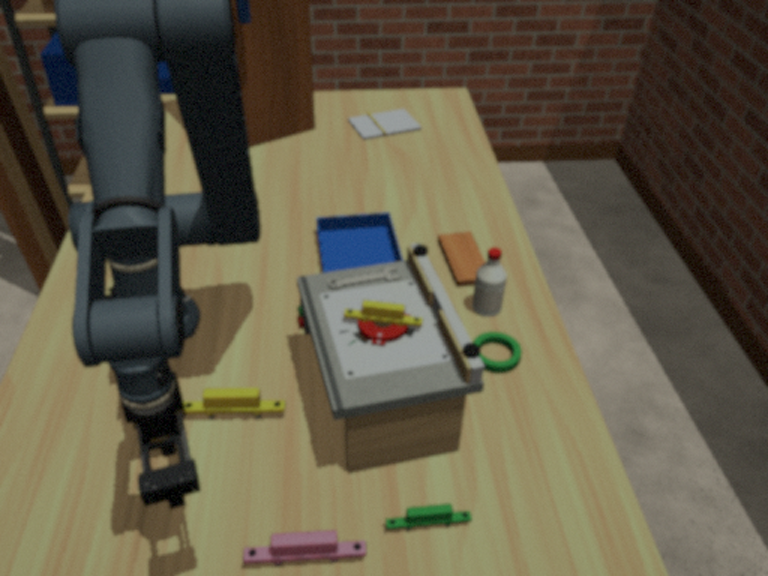

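The top view (×1.5) shows the table with the ring at about (460,278), the yellow wrench from (464,243) to (452,312), and the tray at about (232,305). In the side view the wrench is at (383,315). I'll enlarge the table to measure it.

```bash
python3 - <<'E'
from h import *
snap('top','t1.png',(265,145,355,220),8)
snap('side','s1.png',(200,165,330,255),6)
E
```

```text
(no output)
```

View pics/t1.png

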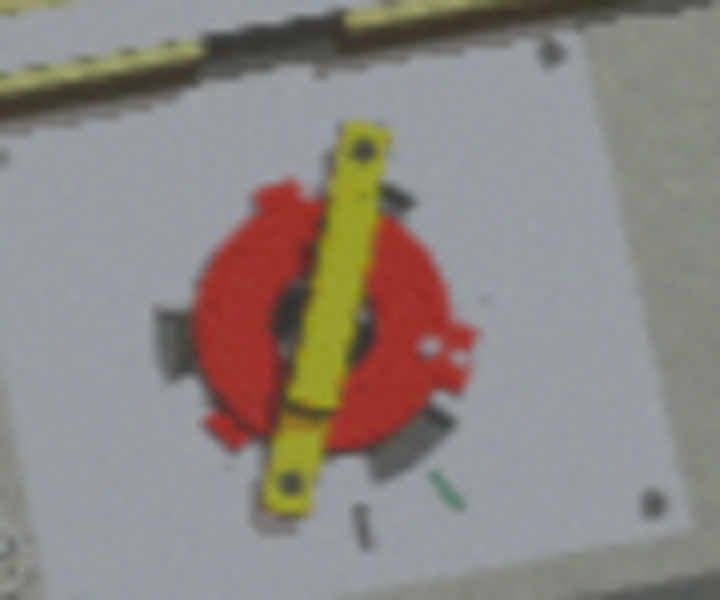

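View pics/s1.png

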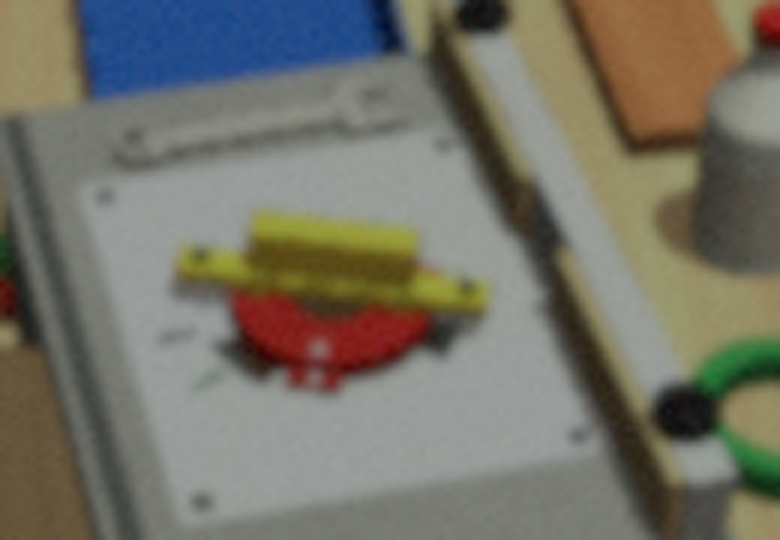

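```bash
python3 - <<'E'
from h import *
T=lambda p:(np.array(p,float)+.5)/8-.5+[265,145]
S=lambda p:(np.array(p,float)+.5)/6-.5+[200,165]
ang=lambda a,b:np.arctan2(*(b-a)[1::-1])
h=unproj('top',T([(363,150),(290,484)]),225); print('wrench top',h,h.mean(0),'len',np.linalg.norm(h[0]-h[1]),'yaw',ang(h[0],h[1])-np.pi/2)
h2=unproj('side',S([(468,289),(201,256)]),225); print('wrench side',h2.mean(0),np.linalg.norm(h2[0]-h2[1]),'yaw',ang(h2[0],h2[1])-np.pi/2)
f=unproj('side',S([(253,213),(417,232)]),252.5);print('fin top side far edge',f,f.mean(0),np.linalg.norm(f[0]-f[1]))
r=unproj('top',T([(323,323)]),211.5);print('ring c',r)
l=unproj('top',T([(360,505),(367,548),(433,473),(460,508)]),200);c=r[0]
print('black',ang(l[1],l[0]),'green',ang(l[3],l[2]),'from c',[ang(q,c) for q in l])
s=unproj('top',T([(552,52),(653,505)]),200);print('screws',s,'yaw from -x line',ang(s[1],s[0]))
d=unproj('top',T([(430,346),(459,356)]),[211.5][0]);print('dots',d,[ang(q,c) for q in d])
# tray rim corners
t=unproj('top',(np.array([(175,264),(286,258),(291,346),(176,354)])+.5)/1.5-.5,50);print('tray',t,t.mean(0))
s=robot.read_state();print(R.from_rotvec(s['ee_rot']).as_matrix().round(2))
E
```

```text
wrench top [[ 570.79893954 -275.88294125  225.        ]
 [ 445.96637955 -244.988443    225.        ]] [ 508.38265954 -260.43569213  225.        ] len 128.59874827047906 yaw 1.3281837634871572
wrench side [ 509.32540877 -263.15603597  225.        ] 127.64740632834668 yaw 1.3226510144293884
fin top side far edge [[ 472.03505152 -249.75529051  252.5       ]
 [ 547.27682622 -268.17108502  252.5       ]] [ 509.65593887 -258.96318777  252.5       ] 77.46267583010857
ring c [[ 508.36566848 -260.43386061  211.5       ]]
black 0.12593689982200248 green 0.6222717345211297 from c [np.float64(0.18902288641267), np.float64(0.1768454321923172), np.float64(0.6320097708360305), np.float64(0.6301284821249444)]
screws [[ 614.33312224 -351.88276977  200.        ]
 [ 440.33636217 -381.7760204   200.        ]] yaw from -x line 0.1701424662987283
dots [[ 499.1706832  -299.78742182  211.5       ]
 [ 495.26189889 -310.38371193  211.5       ]] [np.float64(1.3412634791071119), np.float64(1.314239081722683)]
tray [[579.81707313 345.91992526  50.        ]
 [590.31630049 100.76975459  50.        ]
 [394.6888372   87.62744426  50.        ]
 [380.60378175 335.70633612  50.        ]] [486.35649814 217.50586506  50.        ]
[[ 0.96  0.26 -0.  ]
 [ 0.26 -0.96  0.  ]
 [ 0.   -0.   -1.  ]]
```

```bash
cat >> h.py <<'E'
C=np.array([508.9,-261.3]); Y0=1.325+np.pi/2   # tool yaw at start
def st(m=''):
    s=robot.read_state(); M=R.from_rotvec(s['ee_rot']).as_matrix()
    print(m,'t%.2f'%s['time'],'p',np.round(s['eef_pos'],1),'yaw-w %.3f'%(np.arctan2(M[1,0],M[0,0])%(2*np.pi)-np.pi/2),'F',np.round(s['contact_force'],1),'Tz %.2f'%s['wrist_torque'][2],'gap %.1f'%s['finger_gap'],flush=True); return s
E
python3 - <<'E'
from h import *
p=robot.read_state()['eef_pos']
robot.move_l([p[0],p[1],330],rate=250)
robot.movep([*C,330],down(Y0)); s=st('above'); print(np.round(s['qpos'],2))
print('end ik',inverse_kinematics([*C,233],down(Y0-1.2)))
print(robot.move_l([*C,246],rate=100,contact_N=8)); st('down')
fingers.gripper_to(15,squeeze=25); st('grip')
snap('side','s2.png',(180,120,340,240),5)
E
```

```text
above t2.46 p [ 508.6 -261.9  329.5] yaw-w 1.324 F [-0.4  0.7  0.2] Tz 0.01 gap 87.0
[-0.67  0.37  1.46 -0.    1.31 -1.99]
end ik [-0.66963083  0.4700605   1.58032544  0.          1.09120671 -0.79463083]
False
down t3.45 p [ 509.3 -261.7  246.6] yaw-w 1.325 F [-0.9 -0.7  0.4] Tz 0.06 gap 86.8
grip t4.61 p [ 508.9 -261.4  246. ] yaw-w 1.325 F [-0.8 -1.1 -0.6] Tz 0.03 gap 17.5
```

View pics/s2.png

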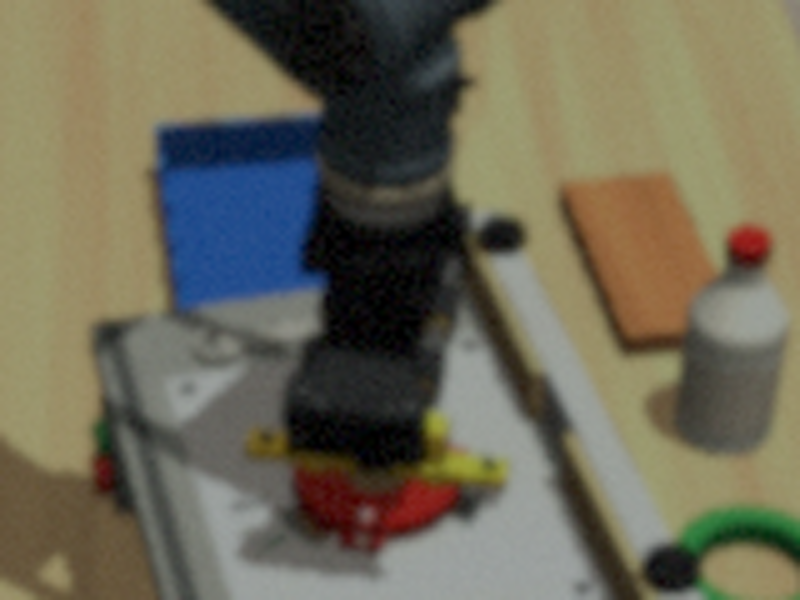

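```bash
python3 - <<'E'
from h import *
z=246.
print(robot.move_l([*C,z-3],rate=5,contact_N=4)); s=st('press'); 
for d in (.15,.3,.45,.55):
    robot.movep([*C,s['eef_pos'][2]],down(Y0-d)); s2=st('rot %.2f'%d)
    if np.linalg.norm(s2['contact_force'])>25: break
E
```

```text
True
press t4.93 p [ 508.9 -261.4  246. ] yaw-w 1.325 F [-1.   0.7  3.6] Tz -0.00 gap 18.0
rot 0.15 t5.20 p [ 508.9 -261.3  245.9] yaw-w 1.178 F [ 1.1 -0.3  1. ] Tz -0.05 gap 18.0
rot 0.30 t5.47 p [ 509.  -261.3  246. ] yaw-w 1.030 F [ 0.  -0.4  1.4] Tz -0.07 gap 17.7
rot 0.45 t5.73 p [ 508.9 -261.3  246. ] yaw-w 0.881 F [-0.2 -0.1  1.2] Tz -0.06 gap 17.8
rot 0.55 t5.98 p [ 508.9 -261.3  245.9] yaw-w 0.780 F [ 0.3 -0.3  0.8] Tz -0.01 gap 17.7
```

```bash
python3 - <<'E'
from h import *
zb=246.
for d in np.arange(.58,.86,.025):
    robot.movep([*C,zb],down(Y0-d))
    hit=robot.move_l([*C,zb-3],rate=15,contact_N=5); s=st('d %.3f %s'%(d,hit))
    if not hit or s['eef_pos'][2]<zb-2.2: break
    if np.linalg.norm(s['contact_force'])>25: break
E
```

```text
d 0.580 True t6.44 p [ 508.9 -261.3  245.9] yaw-w 0.747 F [-0.9  0.6  3.7] Tz 0.10 gap 18.2
d 0.605 True t6.90 p [ 508.8 -261.3  245.9] yaw-w 0.721 F [-0.2 -0.2  4.8] Tz -0.04 gap 18.0
d 0.630 True t7.36 p [ 508.9 -261.3  245.7] yaw-w 0.696 F [-1.   0.8  5.5] Tz 0.01 gap 18.2
d 0.655 False t7.96 p [ 508.8 -261.2  242.6] yaw-w 0.670 F [-0.3  0.3 -1.7] Tz -0.01 gap 17.3
```

```bash
python3 - <<'E'
from h import *
d=.655
print(robot.move_l([*C,232.5],rate=15,contact_N=6)); s=st('desc')
if s['eef_pos'][2]>236.5:
    for d in (.67,.685,.70):
        robot.movep([*C,s['eef_pos'][2]],down(Y0-d)); print(d,robot.move_l([*C,232.5],rate=15,contact_N=6)); s=st('desc')
        if s['eef_pos'][2]<236.5: break
snap('side','s3.png',(200,165,330,255),6)
E
```

```text
True
desc t8.53 p [ 508.8 -261.2  234.5] yaw-w 0.670 F [0.1 1.  4. ] Tz 0.00 gap 18.1
```

View pics/s3.png

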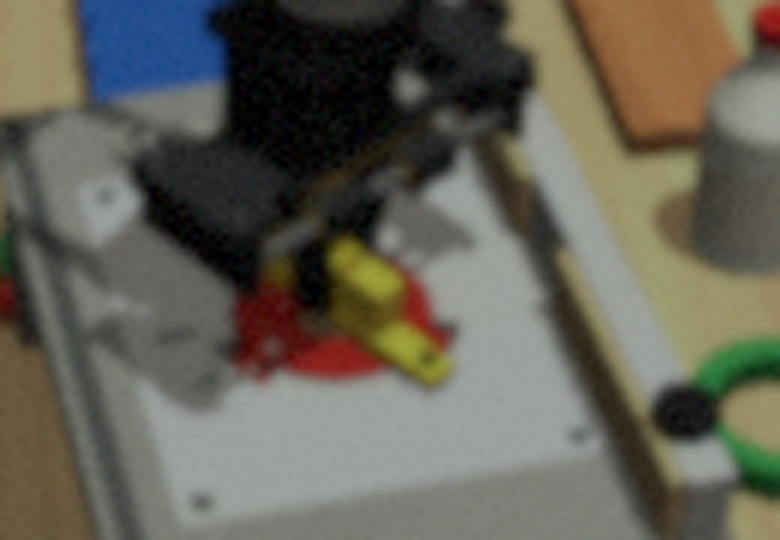

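The ring has dropped the full 11.5 mm; the tool is at z 234.5 and the ring lies flat around (335,320). Next I turn it to the stop.

```bash
python3 - <<'E'
from h import *
z=234.5
for d in list(np.arange(.75,1.1,.1))+list(np.arange(1.1,1.26,.02)):
    robot.movep([*C,z],down(Y0-d)); s=st('d %.3f'%d)
    if abs(s['wrist_torque'][2])>.7 or np.linalg.norm(s['contact_force'])>20: break
E
```

```text
d 0.750 t8.83 p [ 509.  -261.3  234.5] yaw-w 0.577 F [-0.3 -0.9  0.7] Tz -0.04 gap 18.0
d 0.850 t9.08 p [ 509.  -261.4  234.5] yaw-w 0.479 F [ 0.9 -0.6  1.4] Tz -0.07 gap 17.7
d 0.950 t9.33 p [ 508.9 -261.4  234.5] yaw-w 0.379 F [ 0.1 -0.1  0.9] Tz -0.08 gap 17.8
d 1.050 t9.58 p [ 508.9 -261.3  234.5] yaw-w 0.279 F [ 0.9 -0.5  0.9] Tz -0.02 gap 17.6
d 1.100 t9.83 p [ 508.9 -261.3  234.5] yaw-w 0.228 F [ 0.8 -1.1  1.5] Tz 0.01 gap 18.0
d 1.120 t10.08 p [ 508.9 -261.3  234.5] yaw-w 0.207 F [-0.2 -0.3  1.3] Tz 0.00 gap 17.6
d 1.140 t10.33 p [ 508.9 -261.3  234.5] yaw-w 0.186 F [-0.3 -0.2 -0.2] Tz 0.07 gap 17.7
d 1.160 t10.58 p [ 508.9 -261.3  234.5] yaw-w 0.166 F [-0.  -0.4 -0.1] Tz 0.02 gap 17.9
d 1.180 t10.83 p [ 508.9 -261.3  234.5] yaw-w 0.145 F [ 0.  -1.1  0.1] Tz 0.06 gap 18.0
d 1.200 t11.08 p [ 508.9 -261.3  234.5] yaw-w 0.125 F [0.2 0.1 2. ] Tz -0.04 gap 17.9
d 1.220 t11.33 p [ 508.7 -261.1  234.5] yaw-w 0.106 F [-0.3 -0.1  0.4] Tz 0.19 gap 17.9
d 1.240 t11.58 p [ 508.7 -261.1  234.5] yaw-w 0.087 F [-1.4  0.5  2. ] Tz 0.55 gap 18.0
```

```bash
python3 - <<'E'
from h import *
robot.movep([*C,234.5],down(Y0-1.21)); st('back')
hit=robot.move_l([*C,255],rate=25,contact_N=15); st('lift %s'%hit)
if not hit:
    robot.move_l([*C,335],rate=120); st('up')
    robot.movep([487,217,335],down(.055+np.pi/2)); st('tray')
    snap('top','t4.png',(265,145,355,220),8)
    snap('side','s4.png',(180,90,340,210),5)
E
```

```text
back t11.83 p [ 508.8 -261.1  234.5] yaw-w 0.114 F [-0.5  0.8  1.3] Tz 0.07 gap 17.7
lift False t12.80 p [ 508.8 -261.3  254.9] yaw-w 0.115 F [ 0.8 -0.2 -1.2] Tz 0.01 gap 17.7
up t13.62 p [ 508.4 -260.9  334.2] yaw-w 0.115 F [ 0.9 -0.2 -1.5] Tz 0.00 gap 18.0
tray t15.37 p [487.6 216.2 335. ] yaw-w 0.054 F [ 0.6 -0.5 -1.2] Tz -0.03 gap 17.6
```

View pics/t4.png

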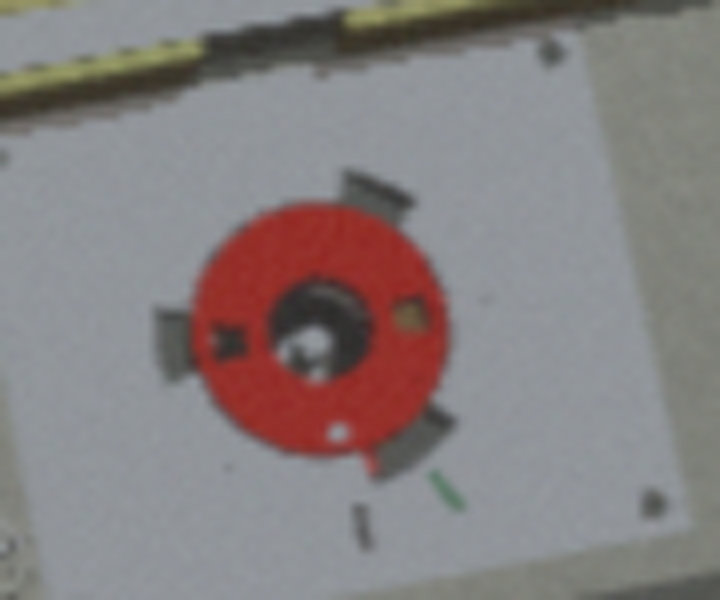

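View pics/s4.png

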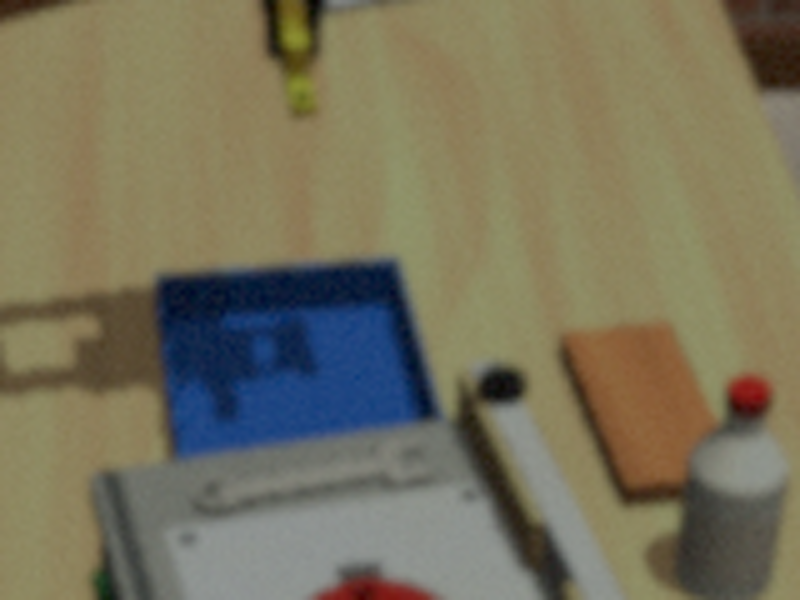

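The top view shows the ring seated in the plate. Its holes at (228,342) and (410,314) and its dot at (338,432) give a yaw of about 0.15–0.16, against the table's 0.175, so it is locked. The wrench hangs level above the tray, so I lower and release it.

```bash
python3 - <<'E'
from h import *
robot.move_l([487,217,80],rate=170)
print(robot.move_l([487,217,49],rate=25,contact_N=4)); st('low')
fingers.gripper_to(45); st('open')
robot.move_l([487,217,330],rate=150)
robot.movep([420,60,400],down(.055+np.pi/2)); robot.dwell(.3); st('clear')
a=optics.get_image('top');b=optics.get_image('side')
cv2.imwrite('pics/f.png',np.hstack([cv2.resize(a[70:270,100:400],(400,267)),cv2.resize(b[130:270,170:380],(400,267))])[...,::-1])
E
```

```text
True
low t18.12 p [486.8 216.9  52.4] yaw-w 0.055 F [-1.1  0.3  5.2] Tz 0.01 gap 17.9
open t18.90 p [486.1 216.8  51.7] yaw-w 0.055 F [0.3 0.3 0.4] Tz 0.05 gap 45.0
clear t21.98 p [420.2  60.7 399.4] yaw-w 0.057 F [-0.2 -0.3  0.4] Tz 0.05 gap 45.1
```

View pics/f.png

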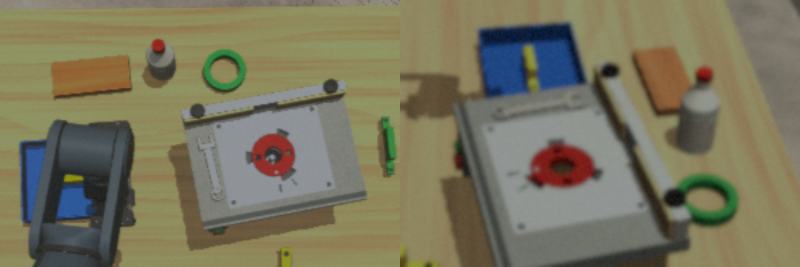

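The wrench is in the tray (side half, around (530,65)). The ring is flush, and the spanner, bottle, tape and offcut have not moved.

```bash
python3 -c "
from h import *
robot.finish_job(); st('done')"
```

```text
the job is handed in; nothing more can be done
the job is handed in; nothing more can be done
```

The ring is locked down flush and the wrench is in the blue tray. I handed the job in about 22 s into the 64 s allowed; no verdict is reported.

- **Drop:** I turned the ring clockwise with light presses of about 5 N. The tabs dropped the full 11.5 mm at a wrench yaw of 0.67 rad.
- **Lock:** I kept turning until the torque rose at the stop, to 0.55 N m. Logged forces on the tool stayed under about 6 N throughout.
- **Ring check:** after the wrench came out, the picture showed the ring seated flush at a yaw of about 0.15–0.16 rad. The table is at about 0.175 rad, so it is well within the 0.15 rad tolerance.
- **Tray and surroundings:** the last pictures showed the wrench in the tray. The spanner, bottle, tape and offcut looked unmoved; I judged that by eye rather than measuring it. The gripper was clear of everything.

None of the checks failed or disagreed. I viewed nine pictures.

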